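# Fit the loose post into the hidden hole of the coaster caddy

## Robot

A 6-joint arm with a two-finger parallel gripper is mounted at the origin on the work surface. World frame = base frame: x ahead of the robot, y to its left, z up, the work surface at z = 0. Lengths are in mm, angles in rad, forces in N, time in s.
With the tool pointing down it reaches from about 350 to 875 mm from the base axis. Payload 15.5 kg.
Tool frame: the origin (TCP) lies midway between the tips of the shut fingers; the grasp point (between the pads) lies bot.pinch_z behind it (bot.pinch_z is the distance from the TCP to the grasp point, in mm); z points along the fingers, y is the line along which they close (so a half turn about z gives the same grasp; the last joint's range is limited). The gripper opens to 85 mm and grips with 20 to 120 N. Pads are 22 mm wide; open, the fingers measure 114 mm over their backs; the gripper's body (76 mm by 85 mm) begins 54 mm behind the grasp point. The pads swing forward as they close: fully open they stand 13 mm farther back than shut.
Start: joints at [-1.427, 0.494, 1.345, -0, 1.302, -0.096], TCP at [148.444, -607.117, 231.277] pointing down, gripper open.
Joint ranges: [-2.91, 2.91], [-0.82, 2.16], [0.22, 2.67], [-1.22, 4.37], [0.12, 2.79], [-3.08, 3.08]. Speed limits (rad/s): [1.89, 1.89, 2.57, 3.01, 3.01, 3.01].

## Interface

Orientations are given as a unit quaternion [x, y, z, w].
In Python, from bench import bot gives the robot as it stands.
- The arm moves only by the tool step_arm, never from a script. Its argument "motion" is a list that holds one entry, the list of rows, each a list of 5 numbers: the shift along the tool's x, y, z in mm, then the turn about the tool's z in degrees, then the finger opening in mm, from 0 to 85.4. In form: [[[tx, ty, tz, turn, gripper], ...]]. A call has 1 to 10 rows; each row shifts and turns the commanded pose from where the row before left it, along the tool's axes as they then stand; what a row does not reach is not made up. A row lasts 1/10 s, in which the tool goes at most 50 mm and 8.59 degrees, less where a joint would pass 70% of its speed; a pose out of reach is approached as far as the arm can. A call is refused whole if a number of a shift passes 50 or a number of a turn 8.59, either way. A call with a gripper value outside its range is refused whole. The fingers move at their own pace and stop on an object; "squeeze" is the grip in N (left out, the last holds). Time passes only in rows, so rows that do not move let the fingers close. It gives the time, the measured TCP pose, the force, the opening and the grip force at its end, in the units of the state.
- bot.state(): the state, without advancing time (a new reading comes with each control period).
- bot.camera(name): name is "scene" or "top"; returns (picture, depth): 480x640x3 uint8, red, green, blue; 480x640 float32, mm along the optical axis (not along the pixel's ray), 0 where there is no reading.
- bot.camera_info(name): a dict with "mtx" (3x3 intrinsics, pixels), "k1" (the pictures are not rectified: a ray, as slopes to the right and down, at radius r is drawn at 1 + k1 r^2 times it, then the intrinsics apply), "R" (3x3) and "t" (3): a world point X has camera coordinates R X + t. Camera axes: x right, y down, z forward; pixel columns grow to the right and rows downward; lengths in mm; the calibration is good to about 2 mm. A picture is of the moment at which its call begins. camera_info takes no time and is no camera call.
- bot.job_done(): hands the job in; it is judged then, once.
The state is a dict: "t": time; "q": joint angles; "joint_velocities": joint speeds; "joint_torque": joint torques, N m; "tool_pos": TCP position; "tcp_rot": TCP orientation; "wrist_force": force on the tool from outside, world axes, zero at the start; "wrist_torque": the same for the moment, N m; "grip_width": finger opening in mm; "grasp_force": force on a finger pad.
Only numpy, scipy, OpenCV 4.12 (cv2) and the standard library are available. Lean on these libraries where they do the work, as an engineer would, in place of code of your own. Each camera call takes 0.05 s, during which the arm holds its last target. There are 200 camera calls.

## Task

Take the square-headed metal post out of the small wooden block it is parked in and fit it to the coaster caddy: set its tip lightly in the caddy's channel and slide it along the channel floor, never pressing hard, until it drops into the unmarked hole; lower it fully home, then let go so that it stands upright there. Leave the coasters and the other things on the ledge where they are.

Things in the scene. Friction and masses are not known exactly. Their poses are not given: they have to be found in the camera images.
- post: loose bare-metal post, 76 mm long, 50 to 100 g. Nose tapers from 7 mm wide at the flat tip to 11 mm at 5 mm up; round shaft 11 mm wide up to 42 mm; square head 18 x 18 mm from 42 to 76 mm, the part to grip. Origin at the centre of the tip, z up along the shaft, x and y square to the head's faces. It starts upright, its tip 20 mm deep in the block's hole
- post_tip (a point): centre of the post's tip (same point as the post's origin)
- post_grip (a point): centre of the post's square head, 59 mm above the tip
- block: light wooden block fixed to the ledge, 60 x 60 x 26 mm, with a vertical hole (12.5 mm wide, 20 mm deep) in the middle of its top, in which the post is parked. Origin at the centre of its underside, z up
- caddy: wooden coaster caddy fixed to the ledge, 150 (its x) x 200 (its y) x 28 mm; origin at the centre of its underside, z up. Walls 16 mm high stand round three sides of the coasters on its +x half; along its -x side runs the channel. With the post fully home its tip is 5 mm above the ledge and its head begins 19 mm above the caddy's top. Pressing it with more than 35 N is too hard
- channel (a point): middle of the channel at floor level (x -45, y 0, z 23 mm in caddy frame, same axes). Channel: 14 mm wide, 5 mm deep, 84 mm long along y (-42 to +42). Floor: plain dark metal with one round vertical blind hole on the centre line, 12.5 mm wide, 18 mm deep, mouth chamfered 1 mm; its centre is anywhere from y -25 to +25 mm, new each time, so a tip set down 34 mm from the middle meets plain floor
- coaster_low: round hard-silicone coaster, 90 mm wide, 7 mm thick, lying loose on the caddy's top between the walls; origin at the centre of its underside, 15 mm towards +x from the caddy's middle
- coaster_top: second, identical coaster lying on the first; their stack is 14 mm high
- jug: bystander: ceramic jug, 112 mm wide, 140 mm tall, with a loop handle on its +y side reaching 82 mm from its axis; origin at the centre of its underside
- doll: bystander: nesting-doll-shaped wooden figure, 68 mm wide, 108 mm tall; origin at the centre of its underside
- clipbox: bystander: closed plastic hair clip box, 72 x 112 x 42 mm; origin at the centre of its underside
- lantern: bystander: chrome tealight lantern, 110 x 110 mm, 215 mm tall with its ring; origin at the centre of its underside

How it is judged:
By the outcome, as a careful person would: the job done as asked, in the order asked, and still so for the second after the job is handed in, with the robot touching nothing.
It also fails if it takes over 64 s, if anything falls off the work surface, if the arm or the gripper's body presses on something with over 40 N, if the wrist force passes 120 N, or if a joint passes its speed limit or range.

## Working session

There is one attempt and no reset: what is moved stays moved. The work goes in short steps, Python scripts to look and compute and a tool call to move; the robot and the scene stay as the last step left them, time stands still between calls to the robot, and variables do not carry over. Pictures are saved under pics/ and viewed, at most 10 in all, crops included, and the job is handed in when it is done.

Besides the shell and the picture viewer there is one more tool, called after "Request:" by a JSON object that holds its "method" and its "body", one argument or row to a line. step_arm: Moves the arm, as the interface text tells. Its arguments: {"type":"object","properties":{"motion":{"type":"array"},"squeeze":{"type":"number"}},"required":["motion"]}

```bash
mkdir -p pics
cat > h.py <<'E'
import numpy as np, cv2
from bench import bot
def shot(name,tag):
    p,d=bot.camera(name); np.savez(f'{tag}.npz',p=p,d=d); cv2.imwrite(f'pics/{tag}.png',p[:,:,::-1]); return p,d
def ray(name,u,v):
    c=bot.camera_info(name);K=np.array(c['mtx']);k=c['k1']
    a=cv2.undistortPoints(np.array([[[u,v]]],float),K,np.array([k,0,0,0,0.]))[0,0]
    R=np.array(c['R']);t=np.array(c['t']);return -R.T@t, R.T@np.array([a[0],a[1],1])
def atz(name,u,v,z):
    o,d=ray(name,u,v);return o+d*(z-o[2])/d[2]
def atd(name,u,v,dep):
    o,d=ray(name,u,v);return o+d*dep
def proj(name,X):
    c=bot.camera_info(name);K=np.array(c['mtx']);x=np.array(c['R'])@np.array(X)+np.array(c['t'])
    a=x[:2]/x[2];a=a*(1+c['k1']*(a@a));return K[:2,:2]@a+K[:2,2]
E
python3 - <<'E'
from h import *
np.set_printoptions(precision=2,suppress=True)
for n in('scene','top'):
    shot(n,n+'0');o,d=ray(n,320,240);print(n,o,d)
s=bot.state();print(s,bot.pinch_z)
E
```

```text
scene [921.12 485.48 985.55] [-0.3  -0.44 -0.85]
top [ 370.01   14.21 1694.99] [ 0.16  0.01 -0.99]
{'t': 0.1, 'q': array([-1.43,  0.49,  1.35,  0.  ,  1.3 , -0.1 ]), 'joint_velocities': array([-0., -0., -0., -0., -0.,  0.]), 'joint_torque': array([  0.01, -88.36, -38.46,   0.  ,   0.01,  -0.  ]), 'tool_pos': array([ 148.4 , -606.8 ,  230.75]), 'tcp_rot': array([ 0.99,  0.12, -0.  , -0.  ]), 'wrist_force': array([0.65, 0.12, 0.26]), 'wrist_torque': array([-0.01, -0.02,  0.02]), 'grasp_force': 0.0, 'grip_width': 85.07614882594441} 18.700000000000003
```

View pics/scene0.png

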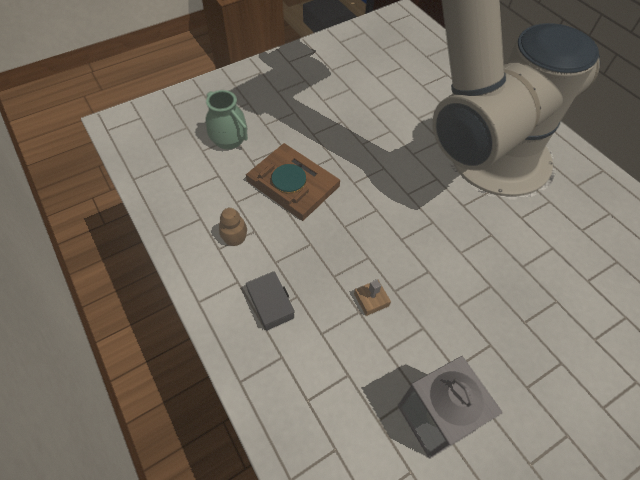

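View pics/top0.png

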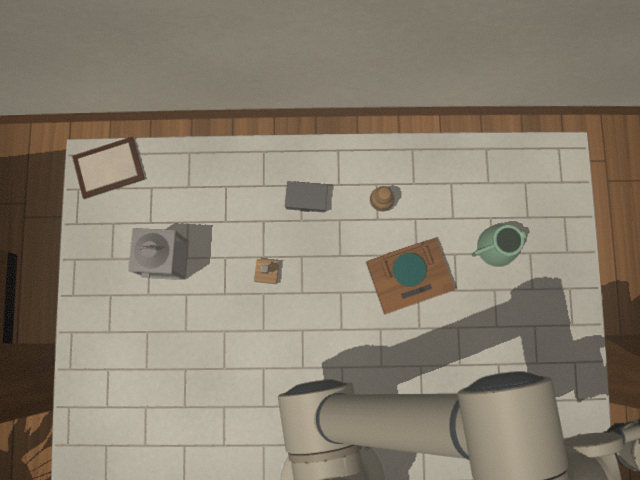

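The post stands in its block at scene (372,290) / top (266,269). The caddy is at scene (293,180) / top (410,275), with the dark channel on its robot side at top (416,292). I'll enlarge both.

Run:
```python
from h import *
T=[]
for n,c in(('scene',(293,180)),('scene',(372,293)),('top',(411,276)),('top',(266,270))):
    p=np.load(n+'0.npz')['p'][:,:,::-1]; hw,hh=(50,38) if c[0] in(293,411) else (25,19)
    k=400/(2*hw); t=p[c[1]-hh:c[1]+hh,c[0]-hw:c[0]+hw]; t=cv2.resize(t,(400,300),interpolation=cv2.INTER_CUBIC)
    for i in range(0,2*hw,10): cv2.putText(t,str(c[0]-hw+i),(int(i*k),8),0,.3,(0,255,255));cv2.line(t,(int(i*k),10),(int(i*k),16),(0,255,255))
    for j in range(0,2*hh,10): cv2.putText(t,str(c[1]-hh+j),(0,int(j*300/(2*hh))+4),0,.3,(0,255,255))
    T.append(t)
cv2.imwrite('pics/c1.png',np.vstack([np.hstack(T[:2]),np.hstack(T[2:])]))
```

```text
(no output)
```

View pics/c1.png

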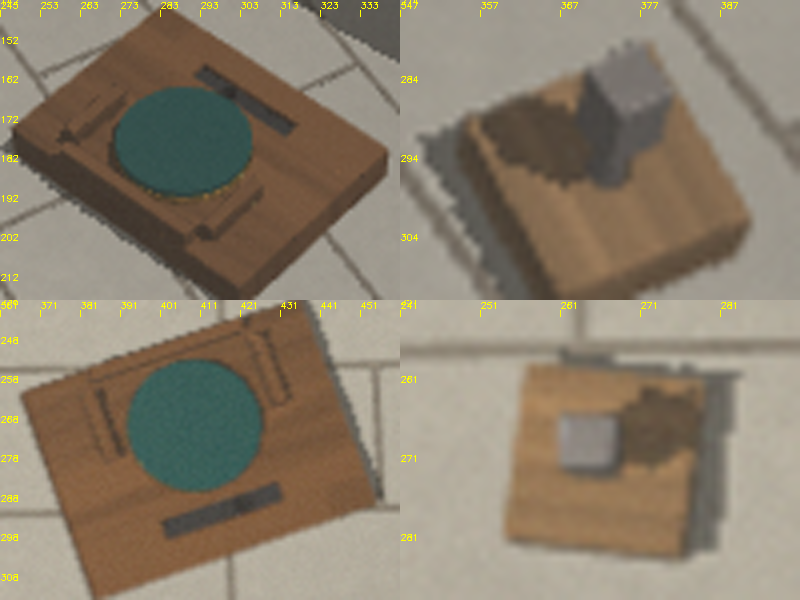

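Run:
```python
from h import *
np.set_printoptions(precision=1,suppress=True)
S=lambda x,y:(243+x/4,142+y/3.947); T=lambda x,y:(361+x/4,238+y/3.947)
S2=lambda x,y:(347+x/8,274+y/7.895); T2=lambda x,y:(241+x/8,251+y/7.895)
A=lambda n,f,l,z:np.array([atz(n,*f(*p),z)[:2] for p in l])
def quad(q):
    e=np.roll(q,-1,0)-q; print(q.ravel(),'c',q.mean(0),'len',np.hypot(*e.T),'ang',np.degrees(np.arctan2(e[:,1],e[:,0])))
# order: around
print('caddy');quad(A('top',T,[(22,95),(95,298),(375,205),(310,5)],28));quad(A('scene',S,[(12,133),(165,10),(388,155),(243,293)],28))
print('chan');
for n,f,l in(('top',T,[(163,228),(281,192)]),('scene',S,[(202,71),(291,130)])):
    q=A(n,f,l,26);e=q[1]-q[0];print(q.ravel(),q.mean(0),np.hypot(*e),np.degrees(np.arctan2(*e[::-1])))
print('hole',A('top',T,[(241,204)],23),A('scene',S,[(236,94)],23))
print('head');quad(A('top',T2,[(157,113),(157,166),(215,166),(215,113)],82));quad(A('scene',S2,[(183,65),(248,42),(273,88),(205,112)],82))
print('block');quad(A('top',T2,[(127,65),(105,242),(285,253),(304,78)],26))
quad(A('scene',S2,[(60,117),(252,40),(350,218),(160,293)],26))
for n,f,l in (('top',T,[(95,298),(375,205),(22,95),(330,150)]),):
    d=np.load('top0.npz')['d']
    for (u,v) in [(376,275),(410,268),(440,285),(264,268)]: print(atd('top',u,v,d[v,u]))
```

```text
caddy
[ 574.8 -100.   436.6 -145.   495.9 -334.5  633.8 -296.8] c [ 535.3 -219. ] len [145.4 198.6 143.  205.4] ang [-162.   -72.6   15.3  106.7]
[ 644.  -281.5  502.9 -326.   442.5 -138.   581.   -91.6] c [ 542.6 -209.3] len [147.9 197.4 146.1 200.1] ang [-162.5  107.8   18.5  -71.7]
chan
[ 483. -192.  506. -272.] [ 494.5 -232. ] 83.26031789334773 -73.96117463064418
[ 508.6 -265.9  484.6 -190.5] [ 496.6 -228.2] 79.12058249187983 107.65182444419096
hole [[ 498.6 -245.3]] [[ 498.2 -238.6]]
head
[564.  179.  546.4 179.  546.1 160.2 563.7 160.1] c [555.  169.6] len [17.5 18.8 17.5 18.9] ang [-180.   -90.8   -0.1   89.2]
[567.7 162.9 548.7 166.3 551.2 181.1 570.9 177.5] c [559.6 171.9] len [19.4 15.  20.1 15. ] ang [ 170.    80.4  -10.2 -102.4]
block
[587.3 194.9 526.9 202.2 522.3 141.8 582.  135.2] c [554.6 168.5] len [60.9 60.5 60.1 59.9] ang [173.1 -94.4  -6.3  84.9]
[585.3 138.5 524.2 146.5 534.  206.3 592.4 197.6] c [559.  172.2] len [61.6 60.6 59.  59.5] ang [172.5  80.7  -8.5 -96.9]
[ 538.9 -124.    34.3]
[ 555.4 -214.6   41.6]
[ 510.1 -295.9   25.2]
[556.1 169.7  87.7]
```

Request:
{"method": "step_arm", "body": {
  "motion": [
    [[0,0,0,7,85],[0,0,0,7,85],[0,0,0,7,85],[14,-37,0,0,85],[14,-37,0,0,85],[14,-37,0,0,85],[14,-37,0,0,85],[14,-37,0,0,85],[14,-37,0,0,85],[14,-37,0,0,85]]
  ]
}}

```text
t: 1.1
tool_pos: [278.7, -361.0, 231.1]
tcp_rot: [0.998, -0.063, -0.0, -0.0]
wrist_force: [-0.1, -0.5, -0.4]
grip_width: 84.8
grasp_force: 0.0
```

Request:
{"method": "step_arm", "body": {
  "motion": [
    [[14,-37,0,0,85],[14,-37,0,0,85],[14,-37,0,0,85],[14,-37,0,0,85],[14,-37,0,0,85],[14,-37,0,0,85],[14,-37,0,0,85],[14,-37,0,0,85],[14,-37,0,0,85],[14,-37,0,0,85]]
  ]
}}

```text
t: 2.1
tool_pos: [464.4, -11.6, 231.2]
tcp_rot: [0.998, -0.063, -0.0, 0.0]
wrist_force: [-0.4, -1.3, -0.3]
grip_width: 85.2
grasp_force: 0.0
```

Request:
{"method": "step_arm", "body": {
  "motion": [
    [[14,-37,0,0,60],[14,-37,0,0,60],[14,-37,0,0,50],[14,-37,0,0,50],[0,0,0,0,50],[0,0,0,0,50],[0,0,0,0,50]]
  ]
}}

```text
t: 2.8
tool_pos: [537.8, 125.9, 231.1]
tcp_rot: [0.998, -0.063, -0.0, 0.0]
wrist_force: [-0.5, 0.4, 0.7]
grip_width: 50.2
grasp_force: 0.0
```

```bash
cat >> h.py <<'E'
from scipy.spatial.transform import Rotation as Ro
def to(x,y,z=None,s=None):
    s=s or bot.state();R=Ro.from_quat(s['tcp_rot']).as_matrix();p=s['tool_pos']
    return R.T@(np.array([x,y,p[2] if z is None else z])-p)
def info():
    s=bot.state();R=Ro.from_quat(s['tcp_rot']).as_matrix()
    print('t %.2f'%s['t'],s['tool_pos'].round(1),'yang %.1f'%np.degrees(np.arctan2(R[1,1],R[0,1])),'F',s['wrist_force'].round(1),'w %.1f g %.1f'%(s['grip_width'],s['grasp_force']),'tilt',R[:,2].round(4))
def tiles(l,tag):
    T=[]
    for a,n,c,hw in l:
        hh=int(hw*.75);p=np.load(a+'.npz')['p'][:,:,::-1];k=200/hw
        t=cv2.resize(p[c[1]-hh:c[1]+hh,c[0]-hw:c[0]+hw],(400,300),interpolation=cv2.INTER_CUBIC)
        for i in range(0,2*hw,5): cv2.putText(t,str(c[0]-hw+i),(int(i*k),8),0,.3,(0,255,255));cv2.line(t,(int(i*k),10),(int(i*k),14),(0,255,255))
        for j in range(0,2*hh,5): cv2.putText(t,str(c[1]-hh+j),(0,int(j*150/hh)+4),0,.3,(0,255,255))
        T.append(t)
    im=np.vstack([np.hstack(T[i:i+2]) for i in range(0,len(T),2)]);cv2.imwrite(f'pics/{tag}.png',im)
E
python3 - <<'E'
from h import *
info();print(to(557,171)); print(bot.state()['q'])
E
```

```text
t 2.80 [537.8 125.9 231.1] yang -97.3 F [-0.5  0.4  0.7] w 50.2 g 0.0 tilt [-8.e-04 -3.e-04 -1.e+00]
[ 1.33678712e+01 -4.71317531e+01 -2.64378297e-02]
[ 1.22022710e-01  3.92141420e-01  1.52607213e+00 -1.68333030e-04
  1.22418199e+00  1.81986872e+00]
```

Request:
{"method": "step_arm", "body": {
  "motion": [
    [[3.5,-12,26,0,50],[3.5,-12,26,0,50],[3.5,-12,26,0,50],[3,-11,26,0,50],[0,0,26,0,50],[0,0,0,0,50],[0,0,0,0,50]]
  ]
}}

```text
t: 3.5
tool_pos: [557.4, 170.6, 101.8]
tcp_rot: [0.998, -0.064, -0.0, 0.0]
wrist_force: [0.6, 0.2, 0.7]
grip_width: 50.0
grasp_force: 0.0
```

Run:
```python
from h import *
info();s=bot.state()
for n in('scene','top'): shot(n,n+'1');print(n,proj(n,s['tool_pos']),proj(n,[557,171,82]),proj(n,s['tool_pos']+[0,0,200]))
tiles([('scene1','scene',(372,278),40),('scene1','scene',(372,278),20),('top1','top',(264,270),60),('top1','top',(264,270),25)],'c2')
```

```text
t 3.50 [557.4 170.6 101.8] yang -97.3 F [0.6 0.2 0.7] w 50.0 g 0.0 tilt [-7.e-04 -2.e-04 -1.e+00]
scene [377.02873136 278.4822922 ] [376.1489454  282.80158843] [391.35765791 225.81412517]
top [263.11635236 266.88266138] [263.70039373 267.92621422] [254.40962867 256.61856345]
```

View pics/c2.png

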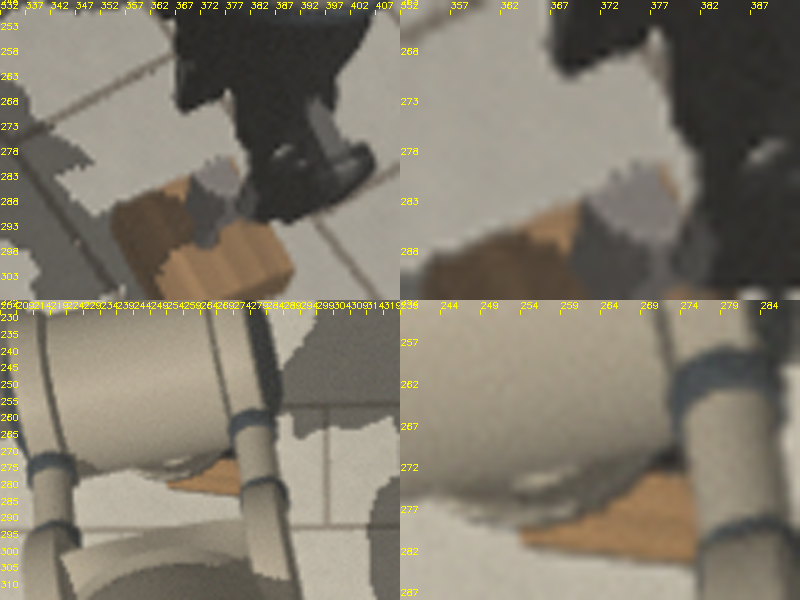

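Scene view: the fingers straddle the head (head at (375,281), fingers at about (370,268) and (382,288)). The arm blocks the top camera here. I'll descend and close gently, watching the side force.

Request:
{"method": "step_arm", "body": {
  "motion": [
    [[0,0,15,0,50],[0,0,15,0,50],[0,0,12,0,50],[0,0,10,0,50],[0,0,0,0,40],[0,0,0,0,32],[0,0,0,0,28],[0,0,0,0,25],[0,0,0,0,25]]
  ],
  "squeeze": 20
}}

```text
t: 4.5
tool_pos: [557.8, 171.5, 49.7]
tcp_rot: [0.998, -0.063, 0.0, -0.0]
wrist_force: [0.0, -0.1, -0.1]
grip_width: 24.7
grasp_force: 0.0
```

Request:
{"method": "step_arm", "body": {
  "motion": [
    [[0,0,0,0,23],[0,0,0,0,22],[0,0,0,0,22]]
  ]
}}

```text
t: 4.8
tool_pos: [557.6, 171.4, 49.3]
tcp_rot: [0.998, -0.063, 0.0, -0.0]
wrist_force: [0.2, -0.1, -0.1]
grip_width: 22.0
grasp_force: 0.0
```

Request:
{"method": "step_arm", "body": {
  "motion": [
    [[0,0,0,0,20],[0,0,0,0,19],[0,0,0,0,19]]
  ]
}}

```text
t: 5.1
tool_pos: [557.6, 171.4, 49.3]
tcp_rot: [0.998, -0.063, -0.0, 0.0]
wrist_force: [-0.6, 0.9, 0.2]
grip_width: 19.3
grasp_force: 0.0
```

Request:
{"method": "step_arm", "body": {
  "motion": [
    [[0,0,0,0,16],[0,0,0,0,16],[0,0,0,0,16]]
  ]
}}

```text
t: 5.4
tool_pos: [557.6, 171.3, 49.3]
tcp_rot: [0.998, -0.063, -0.0, 0.0]
wrist_force: [-0.0, -2.9, 0.1]
grip_width: 17.7
grasp_force: 21.6
```

Request:
{"method": "step_arm", "body": {
  "motion": [
    [[0,0,0,0,12],[0,0,0,0,12],[0,0,0,0,12]]
  ],
  "squeeze": 60
}}

```text
t: 5.7
tool_pos: [557.6, 171.4, 49.3]
tcp_rot: [0.998, -0.063, 0.0, 0.0]
wrist_force: [-0.7, -1.4, 1.3]
grip_width: 17.1
grasp_force: 58.5
```

Request:
{"method": "step_arm", "body": {
  "motion": [
    [[0,0,-3,0,12],[0,0,-6,0,12],[0,0,-10,0,12],[0,0,-15,0,12],[0,0,-20,0,12],[0,0,-20,0,12],[0,0,0,0,12],[0,0,0,0,12]]
  ]
}}

```text
t: 6.5
tool_pos: [557.8, 171.6, 123.9]
tcp_rot: [0.998, -0.063, 0.001, -0.0]
wrist_force: [0.1, 0.2, -1.0]
grip_width: 17.4
grasp_force: 58.5
```

Run:
```python
from h import *
info();print(to(490,-208))
```

```text
t 6.50 [557.8 171.6 123.9] yang -97.3 F [ 0.1  0.2 -1. ] w 17.4 g 58.5 tilt [ 1.2e-03  4.0e-04 -1.0e+00]
[-1.92994945e+01  3.85083151e+02 -2.13438305e-01]
```

Request:
{"method": "step_arm", "body": {
  "motion": [
    [[0,0,0,-8.2,12],[0,0,0,-8.2,12],[0,0,0,-8.2,12],[-8,18,0,0,12],[-16,36,0,0,12],[-17,36,0,0,12],[-16,36,0,0,12],[-16,36,0,0,12],[-16,36,0,0,12],[-16,36,0,0,12]]
  ]
}}

```text
t: 7.5
tool_pos: [526.2, -84.6, 122.5]
tcp_rot: [0.989, 0.151, -0.001, -0.0]
wrist_force: [0.3, 0.7, -1.1]
grip_width: 16.9
grasp_force: 58.6
```

Request:
{"method": "step_arm", "body": {
  "motion": [
    [[-16,36,0,0,12],[-16,36,0,0,12],[-17,36,0,0,12],[-16,36,0,0,12],[-8,19,10,0,12],[0,0,10,0,12],[0,0,5,0,12],[0,0,0,0,12],[0,0,0,0,12]]
  ]
}}

```text
t: 8.4
tool_pos: [506.1, -259.6, 98.2]
tcp_rot: [0.988, 0.151, -0.0, -0.0]
wrist_force: [-0.5, 0.4, -1.2]
grip_width: 17.1
grasp_force: 58.7
```

Run:
```python
from h import *
info();s=bot.state()
for n in('scene','top'): shot(n,n+'2');print(n,proj(n,s['tool_pos']-[0,0,43.3]))
tiles([('scene2','scene',(300,165),40),('scene2','scene',(305,160),20),('top2','top',(420,285),60),('top2','top',(425,285),25)],'c3')
```

```text
t 8.40 [ 506.1 -259.6   98.2] yang -72.6 F [-0.5  0.4 -1.2] w 17.1 g 58.7 tilt [-5.e-04  5.e-04 -1.e+00]
scene [295.26782922 153.76661182]
top [428.38035644 285.7696522 ]
```

View pics/c3.png

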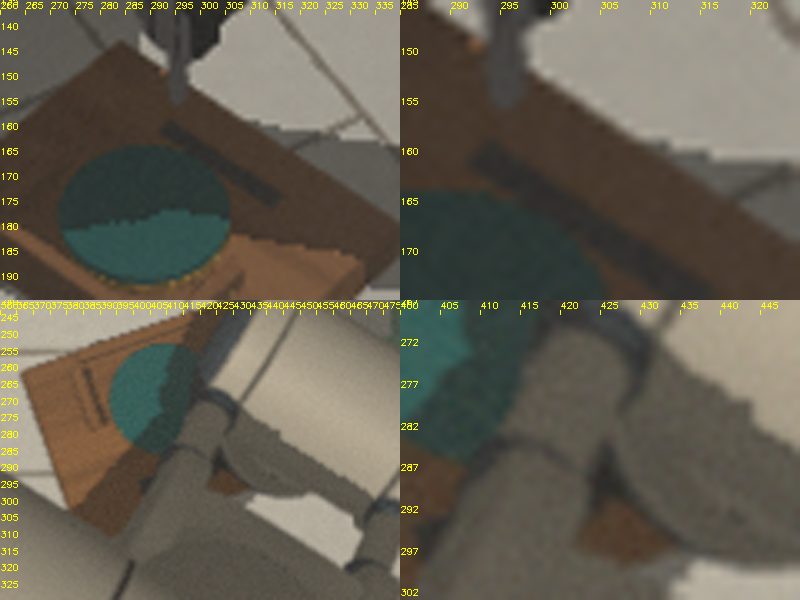

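The tip shows in the scene picture at about (295.8,154.3); FK predicts (295.3,153.8), so the scene camera agrees to about 1 mm here. Next I'll get the channel's centre and axis from the first, unshadowed pictures.

Run:
```python
from h import *
np.set_printoptions(precision=1,suppress=True)
for n,(u0,u1,v0,v1) in(('scene',(286,322,154,180)),('top',(396,437,280,302))):
    p=np.load(n+'0.npz')['p'].astype(float)[v0:v1,u0:u1]
    sat=p[:,:,0]-p[:,:,2]; m=((sat<22)&(p.sum(2)<330)).astype(np.uint8)
    nl,lab,st,_=cv2.connectedComponentsWithStats(m);
    # pick elongated component nearest channel centre
    e=(304,168) if n=='scene' else (416,291)
    l=lab[e[1]-v0,e[0]-u0]; ys,xs=np.nonzero(lab==l)
    W=np.array([atz(n,x+u0,y+v0,23)[:2] for x,y in zip(xs,ys)]);c=W.mean(0)
    r=cv2.minAreaRect(W.astype(np.float32)); w,V=np.linalg.eigh(np.cov((W-c).T));d=V[:,1]*np.sign(V[1,1])
    a=(W-c)@d
    print(n,len(W),'area est' ,'c',c,'ang',np.degrees(np.arctan2(d[1],d[0])),'len',np.sqrt(12*w),'rect',r)
    for row in (lab==l).astype(int): print(''.join('.#'[i] for i in row))
    s=p.sum(2)[ys,xs]
    for b in np.arange(-44,45,5.5):
        k=(abs(a-b)<2.75); print('%.0f:%.0f'%(b,s[k].mean() if k.any() else -1),end=' ')
    print()
b=bot.state()['tool_pos']; print('bias',atz('scene',295.8,154.3,54.9)-[*b[:2],54.9])
```

```text
scene 375 area est c [ 519.  -230.3] ang 131.06888513881532 len [58.4 65.9] rect ((523.8585815429688, -225.77767944335938), (66.97731018066406, 81.94432830810547), 18.51119613647461)
....................................
....................................
....................................
....................................
....................................
.......##...........................
.......####.........................
......######........................
.......#######......................
.........######.....................
########..#######...................
##################..................
####################................
#####################...............
#######################.............
#################.######............
##################.#######..........
###################..######.........
###################...#######.......
####################....#######.....
####################.....#####......
####################.......##.......
####################................
####################................
####################.........
[... 718 characters left out ...]
###......
....................############.........
.................#############...........
..............#############..............
...........#############.................
........#############....................
......############.......................
......##########.........................
......#######............................
.......##................................
.........................................
.........................................
.........................................
.........................................
-44:-1 -38:215 -33:218 -28:218 -22:203 -16:192 -11:184 -6:209 0:212 6:216 11:215 16:218 22:215 28:220 33:214 38:211 44:-1 
bias [-0.5  2.7  0. ]
```

Run:
```python
from h import *
np.set_printoptions(precision=1,suppress=True)
n='scene';u0,u1,v0,v1=286,322,154,180
p=np.load('scene0.npz')['p'].astype(float)[v0:v1,u0:u1]
m=((p[:,:,0]-p[:,:,2]<24)&(p[:,:,1]-p[:,:,0]<8)&(p.sum(2)<330)).astype(np.uint8)
lab=cv2.connectedComponents(m,connectivity=4)[1]
ys,xs=np.nonzero(lab==lab[168-v0,305-u0])
for row in (lab==lab[168-v0,305-u0]): print(''.join('.#'[int(i)] for i in row))
W=np.array([atz(n,x+u0,y+v0,23)[:2] for x,y in zip(xs,ys)]);c=W.mean(0)
w,V=np.linalg.eigh(np.cov((W-c).T));d=V[:,1]*np.sign(V[1,1]);a=(W-c)@d;s=p.sum(2)[ys,xs]
print(c,np.degrees(np.arctan2(d[1],d[0])),np.sqrt(12*w))
print(' '.join('%.0f:%.0f'%(b,s[abs(a-b)<2.75].mean()) for b in np.arange(-38,40,5.5) if (abs(a-b)<2.75).any()))
```

```text
....................................
....................................
....................................
....................................
....................................
.......##...........................
......#####.........................
......######........................
.......#######......................
.........######.....................
..........#######...................
...........#######..................
.............#######................
...............######...............
................#######.............
..................#######...........
...................#######..........
.....................#######........
......................#######.......
........................#######.....
.........................#####......
...........................##.......
....................................
....................................
....................................
....................................
[ 496.7 -232.5] 108.47569805544173 [11.9 81.4]
-38:186 -32:189 -27:186 -22:191 -16:166 -10:153 -5:184 0:189 6:184 12:189 17:178 22:185 28:184 34:184 39:181
```

The channel's centre is about (497,-231), running at about 108°. Both cameras show a dark patch about 13 mm towards -y, so the hole is probably there. I'll set the tip down on plain floor near the -y end.

Request:
{"method": "step_arm", "body": {
  "motion": [
    [[0,1.5,0,-0.6,12],[0,0,8,0,12],[0,0,8,0,12],[0,0,6,0,12],[0,0,4,0,12],[0,0,0,0,12],[0,0,0,0,12]]
  ]
}}

```text
t: 9.2
tool_pos: [506.5, -262.1, 72.2]
tcp_rot: [0.988, 0.156, -0.0, -0.0]
wrist_force: [-1.1, -0.3, -0.3]
grip_width: 17.0
grasp_force: 58.6
```

Request:
{"method": "step_arm", "body": {
  "motion": [
    [[0,0,1,0,12],[0,0,1,0,12],[0,0,1,0,12],[0,0,0,0,12]]
  ]
}}

```text
t: 9.6
tool_pos: [506.4, -262.0, 69.2]
tcp_rot: [0.988, 0.156, -0.0, -0.0]
wrist_force: [0.9, -1.1, 0.4]
grip_width: 16.7
grasp_force: 58.6
```

Request:
{"method": "step_arm", "body": {
  "motion": [
    [[0,0,1,0,12],[0,0,0.5,0,12],[0,0,0.5,0,12],[0,0,0,0,12]]
  ]
}}

```text
t: 10.0
tool_pos: [506.4, -262.0, 67.2]
tcp_rot: [0.988, 0.156, -0.0, -0.0]
wrist_force: [-0.4, -0.1, -1.2]
grip_width: 17.2
grasp_force: 58.6
```

Request:
{"method": "step_arm", "body": {
  "motion": [
    [[0,0,0.4,0,12],[0,0,0,0,12]]
  ]
}}

```text
t: 10.2
tool_pos: [506.5, -262.0, 66.9]
tcp_rot: [0.988, 0.156, 0.0, -0.0]
wrist_force: [0.4, -0.9, -0.7]
grip_width: 17.2
grasp_force: 58.6
```

Request:
{"method": "step_arm", "body": {
  "motion": [
    [[0,0,0.3,0,12],[0,0,0,0,12]]
  ]
}}

```text
t: 10.4
tool_pos: [506.5, -262.0, 66.5]
tcp_rot: [0.988, 0.156, -0.0, -0.0]
wrist_force: [0.7, -0.1, -1.1]
grip_width: 17.6
grasp_force: 58.6
```

Request:
{"method": "step_arm", "body": {
  "motion": [
    [[0,0,0.3,0,12],[0,0,0,0,12]]
  ]
}}

```text
t: 10.6
tool_pos: [506.5, -262.1, 66.4]
tcp_rot: [0.988, 0.156, 0.0, 0.0]
wrist_force: [0.1, -0.2, 1.4]
grip_width: 16.9
grasp_force: 59.0
```

Request:
{"method": "step_arm", "body": {
  "motion": [
    [[0,0,0.2,0,12],[0,0,0,0,12]]
  ]
}}

```text
t: 10.8
tool_pos: [506.6, -262.1, 66.3]
tcp_rot: [0.988, 0.156, 0.0, 0.0]
wrist_force: [-0.1, 0.7, 4.4]
grip_width: 17.1
grasp_force: 59.5
```

Contact with the floor at TCP z 66.3, just as predicted, with a light 5 N. Sliding towards +y (tool -y).

Request:
{"method": "step_arm", "body": {
  "motion": [
    [[0,-1,0,0,12],[0,-1,0,0,12],[0,-1,0,0,12],[0,-1,0,0,12],[0,0,0,0,12]]
  ]
}}

```text
t: 11.3
tool_pos: [505.5, -258.3, 66.3]
tcp_rot: [0.988, 0.156, 0.0, 0.0]
wrist_force: [0.2, -2.3, 4.8]
grip_width: 16.9
grasp_force: 59.3
```

Request:
{"method": "step_arm", "body": {
  "motion": [
    [[0,-1,0,0,12],[0,-1,0,0,12],[0,-1,0,0,12],[0,-1,0,0,12],[0,0,0,0,12]]
  ]
}}

```text
t: 11.8
tool_pos: [504.2, -254.5, 66.3]
tcp_rot: [0.988, 0.156, 0.0, 0.0]
wrist_force: [0.4, -1.0, 5.9]
grip_width: 17.3
grasp_force: 59.3
```

Request:
{"method": "step_arm", "body": {
  "motion": [
    [[0,-1,0,0,12],[0,-1,0,0,12],[0,-1,0,0,12],[0,0,0,0,12]]
  ]
}}

```text
t: 12.2
tool_pos: [503.0, -251.3, 66.1]
tcp_rot: [0.988, 0.156, -0.0, -0.0]
wrist_force: [0.6, -1.4, 3.3]
grip_width: 17.1
grasp_force: 59.3
```

Request:
{"method": "step_arm", "body": {
  "motion": [
    [[0,-1,0,0,12],[0,-1,0,0,12],[0,0,0,0,12]]
  ]
}}

```text
t: 12.5
tool_pos: [501.9, -249.1, 65.7]
tcp_rot: [0.988, 0.156, -0.001, -0.001]
wrist_force: [-0.5, -0.2, -0.6]
grip_width: 17.0
grasp_force: 58.6
```

Request:
{"method": "step_arm", "body": {
  "motion": [
    [[0,-1,0,0,12],[0,0,0,0,12]]
  ]
}}

```text
t: 12.7
tool_pos: [501.9, -248.4, 65.9]
tcp_rot: [0.988, 0.156, -0.0, -0.0]
wrist_force: [-1.3, 0.2, -0.9]
grip_width: 17.6
grasp_force: 58.6
```

Request:
{"method": "step_arm", "body": {
  "motion": [
    [[0,-1,0,0,12],[0,0,0,0,12]]
  ]
}}

```text
t: 12.9
tool_pos: [501.7, -247.6, 66.0]
tcp_rot: [0.988, 0.156, -0.0, -0.0]
wrist_force: [-0.6, 0.3, -0.4]
grip_width: 17.3
grasp_force: 58.6
```

The force fell to zero, so the tip is over the hole. I'll go on about 1 mm to its centre and lower gently.

Request:
{"method": "step_arm", "body": {
  "motion": [
    [[0,-1,0,0,12],[0,0,0.5,0,12],[0,0,0.5,0,12],[0,0,0,0,12]]
  ]
}}

```text
t: 13.3
tool_pos: [501.5, -246.8, 65.0]
tcp_rot: [0.988, 0.156, -0.0, -0.0]
wrist_force: [0.1, -0.4, -0.8]
grip_width: 17.1
grasp_force: 58.6
```

Request:
{"method": "step_arm", "body": {
  "motion": [
    [[0,0,0.5,0,12],[0,0,0.5,0,12],[0,0,0,0,12]]
  ]
}}

```text
t: 13.6
tool_pos: [501.5, -246.8, 64.0]
tcp_rot: [0.988, 0.156, -0.0, -0.0]
wrist_force: [0.6, 0.7, 0.3]
grip_width: 16.9
grasp_force: 58.6
```

Request:
{"method": "step_arm", "body": {
  "motion": [
    [[0,0,0.5,0,12],[0,0,0.5,0,12],[0,0,0,0,12]]
  ]
}}

```text
t: 13.9
tool_pos: [501.5, -246.8, 63.0]
tcp_rot: [0.988, 0.156, -0.0, -0.0]
wrist_force: [0.2, -0.2, -0.2]
grip_width: 17.0
grasp_force: 58.6
```

Request:
{"method": "step_arm", "body": {
  "motion": [
    [[0,0,0.5,0,12],[0,0,0.5,0,12],[0,0,0,0,12]]
  ]
}}

```text
t: 14.2
tool_pos: [501.5, -246.8, 62.0]
tcp_rot: [0.988, 0.156, -0.0, -0.0]
wrist_force: [0.5, 0.2, -0.1]
grip_width: 17.2
grasp_force: 58.6
```

Request:
{"method": "step_arm", "body": {
  "motion": [
    [[0,0,0.5,0,12],[0,0,0.5,0,12],[0,0,0,0,12]]
  ]
}}

```text
t: 14.5
tool_pos: [501.5, -246.8, 61.0]
tcp_rot: [0.988, 0.156, -0.0, -0.0]
wrist_force: [-0.7, -0.3, -0.3]
grip_width: 17.6
grasp_force: 58.6
```

Request:
{"method": "step_arm", "body": {
  "motion": [
    [[0,0,0.5,0,12],[0,0,0.5,0,12],[0,0,0,0,12]]
  ]
}}

```text
t: 14.8
tool_pos: [501.5, -246.8, 60.0]
tcp_rot: [0.988, 0.156, -0.0, -0.0]
wrist_force: [-0.1, 0.3, -0.5]
grip_width: 17.5
grasp_force: 58.6
```

Past the taper with no load. I'll carry on to the bottom, expected at TCP z about 48.3.

Request:
{"method": "step_arm", "body": {
  "motion": [
    [[0,0,1,0,12],[0,0,1,0,12],[0,0,1,0,12],[0,0,1,0,12],[0,0,0,0,12]]
  ]
}}

```text
t: 15.3
tool_pos: [501.5, -246.7, 55.9]
tcp_rot: [0.988, 0.156, -0.0, -0.0]
wrist_force: [-0.1, -0.1, -1.0]
grip_width: 17.4
grasp_force: 58.6
```

Request:
{"method": "step_arm", "body": {
  "motion": [
    [[0,0,1,0,12],[0,0,1,0,12],[0,0,1,0,12],[0,0,1,0,12],[0,0,0,0,12]]
  ]
}}

```text
t: 15.8
tool_pos: [501.4, -246.8, 51.9]
tcp_rot: [0.988, 0.156, -0.0, -0.0]
wrist_force: [0.1, -0.0, -0.7]
grip_width: 17.2
grasp_force: 58.6
```

Request:
{"method": "step_arm", "body": {
  "motion": [
    [[0,0,1,0,12],[0,0,1,0,12],[0,0,0.6,0,12],[0,0,0,0,12]]
  ]
}}

```text
t: 16.2
tool_pos: [501.5, -246.7, 49.4]
tcp_rot: [0.988, 0.156, -0.0, -0.0]
wrist_force: [0.6, -1.0, -0.7]
grip_width: 17.4
grasp_force: 58.6
```

Request:
{"method": "step_arm", "body": {
  "motion": [
    [[0,0,0.5,0,12],[0,0,0.3,0,12],[0,0,0,0,12]]
  ]
}}

```text
t: 16.5
tool_pos: [501.5, -246.8, 48.6]
tcp_rot: [0.988, 0.156, -0.0, -0.0]
wrist_force: [-0.4, 0.1, -0.2]
grip_width: 17.0
grasp_force: 58.6
```

Request:
{"method": "step_arm", "body": {
  "motion": [
    [[0,0,0.3,0,12],[0,0,0,0,12]]
  ]
}}

```text
t: 16.7
tool_pos: [501.6, -246.8, 48.4]
tcp_rot: [0.988, 0.156, 0.0, 0.0]
wrist_force: [0.1, -0.1, 0.3]
grip_width: 17.2
grasp_force: 58.7
```

Request:
{"method": "step_arm", "body": {
  "motion": [
    [[0,0,0.3,0,12],[0,0,0,0,12]]
  ]
}}

```text
t: 16.9
tool_pos: [501.6, -246.8, 48.3]
tcp_rot: [0.988, 0.156, 0.0, 0.0]
wrist_force: [-0.7, -0.4, 5.6]
grip_width: 16.8
grasp_force: 59.5
```

Request:
{"method": "step_arm", "body": {
  "motion": [
    [[0,0,0,0,19],[0,0,0,0,21],[0,0,0,0,25],[0,0,0,0,32],[0,0,0,0,40],[0,0,0,0,40]]
  ],
  "squeeze": 20
}}

```text
t: 17.5
tool_pos: [501.6, -246.8, 48.1]
tcp_rot: [0.988, 0.156, 0.0, -0.0]
wrist_force: [0.7, 0.6, 0.3]
grip_width: 39.9
grasp_force: 0.0
```

Request:
{"method": "step_arm", "body": {
  "motion": [
    [[0,0,-5,0,40],[0,0,-10,0,40],[0,0,-20,0,40],[0,0,-30,0,40],[0,0,-40,0,40],[0,0,-40,0,40],[0,0,-20,0,40],[0,0,0,0,40]]
  ]
}}

```text
t: 18.3
tool_pos: [502.8, -247.6, 217.1]
tcp_rot: [0.988, 0.156, 0.002, 0.002]
wrist_force: [-0.1, 0.4, -0.6]
grip_width: 40.2
grasp_force: 0.0
```

Run:
```python
from h import *
info()
shot('scene','scene3')
print(proj('scene',[501.6,-246.8,81]))
tiles([('scene3','scene',(298,168),60),('scene3','scene',(300,160),24)],'c4')
```

```text
t 18.30 [ 502.8 -247.6  217.1] yang -72.1 F [-0.1  0.4 -0.6] w 40.2 g 0.0 tilt [ 0.0052 -0.0033 -1.    ]
[299.04487207 149.32968742]
```

View pics/c4.png

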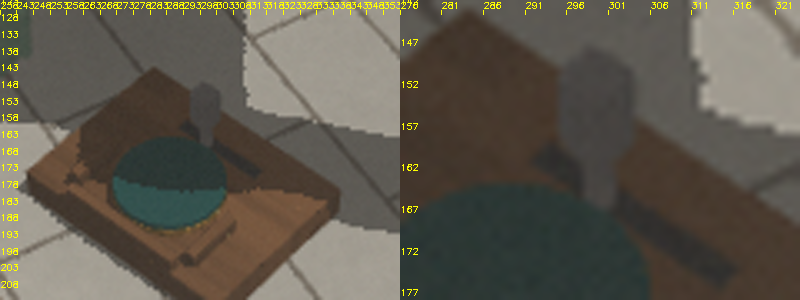

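The post stands upright in the channel hole: head top at scene (299,149), as predicted, and shaft foot at (299,166). The coasters haven't moved and the gripper is clear. Handing in.

```bash
python3 -c "
from bench import bot
print(bot.job_done())"
```

```text
the job is handed in; nothing more can be done
None
```

The post is out of its block and stands upright, fully home in the caddy's hole; I found the hole by a slide at no more than 6 N measured, the gripper is clear, and I handed the job in at about 18 s.

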